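Slide the pine rail under the drilling jig's bridge

TASK

Take the pale pine rail from the bench and slide it, either end first, along the yellow lane of the drilling jig and under its red bridge until its end is up against the dark wooden stop behind the bridge. Leave it lying flat and straight along the lane, and let go. Leave the dark walnut rail and the glue bottle where they are.

Things in the scene. Friction and masses are not known exactly. Their poses are not given: they have to be found in the camera images.
- pine_mid (a point): Centre of the loose pale pine chair rail, a plain bar 220 long (its x axis) x 38 wide (y) x 30 high (z) mm, about 0.13 kg, with a small dark mortise marking on top near each end; both ends are alike. It lies flat on the bench, its centre 15 mm above it. Grasp it across its width, from above.
- jig: Fixed drilling jig; origin mid-underside; mm. Grey board 160 (x) x 280 (y), top at z 12; yellow lane 44 wide along x = 0. Enter from -y, slide to +y. Red bridge y 45 to 85: opening x -31 to 31, 46 high over the board; posts 30 thick; top z 76. Dark stop, 110 wide, 42 high over the board, face at y 100. Rail home: centre x 0, y -10, z 27; 155 stays in front of the bridge, clear at its sides.
- walnut_mid (a point): Centre of the loose dark walnut rail, same sizes and axes as the pine rail: a bystander, not to be moved.
- glue_mid (a point): Centre of the standing white glue bottle with green label and orange cap, 54 mm across, 140 mm high, centre 70 mm above the bench: a bystander, not to be moved.
Things that resemble listed ones, but are neither listed nor needed, are in the scene too. Of the things that look like the part that bears pine_mid, take the one that is farthest to the robot's left at the start.

How it is judged:
At the end, for the whole second after the job is handed in: The pine rail lies flat on the jig's board under the bridge, its end within 12 mm of the stop, its centre within 18 mm of the lane's middle, within 10 degrees of the lane's direction, at rest and released; the walnut rail and the glue bottle are within 25 mm of where they began (y of pine_mid in the frame of jig between -0.022 and -0.004 m and x of pine_mid in the frame of jig between -0.018 and 0.018 m and z of pine_mid in the frame of jig between 0.021 and 0.034 m and angle between the x axis of pine_mid and the y axis of jig, either way round below 0.18 rad and angle between the z axis of pine_mid and the z axis of jig, either way round below 0.1 rad and linear speed of pine below 0.02 m/s and distance of each of walnut_mid, glue_mid from where it was at the start of the episode below 0.025 m); the robot touches nothing.
It fails at once if the walnut rail is moved by more than 25 mm (distance of walnut_mid from where it was at the start of the episode above 0.025 m).
It fails at once if the glue bottle is moved by more than 25 mm or knocked over (distance of glue_mid from where it was at the start of the episode above 0.025 m).
It also fails if it takes over 37 s, if anything falls off the work surface, if the arm or the gripper's body presses on something with over 40 N, if the wrist force passes 120 N, or if a joint passes its speed limit or range.

ROBOT

A 6-joint arm with a two-finger parallel gripper is mounted at the origin on the work surface. World frame = base frame: x ahead of the robot, y to its left, z up, the work surface at z = 0. Lengths are in m, angles in rad, forces in N, time in s.
With the tool pointing down it reaches from about 0.375 to 0.9 m from the base axis. Payload 3.1 kg.
Tool frame: the origin (TCP) lies midway between the tips of the shut fingers; the grasp point (between the pads) lies 19 mm behind it; x points along the fingers, y is the direction in which the jaws open and shut, and the axes are right-handed (so a half turn about x gives the same grasp; the last joint's range is limited). The gripper opens to 87 mm and grips with 3 to 60 N. Pads are 19 mm wide; open, the fingers measure 117 mm over their backs; the gripper's body (75 mm by 190 mm) begins 51 mm behind the grasp point.
Start: joints at [1.089, 0.527, 1.433, -0, 1.181, -0.178], TCP at [0.187, 0.596, 0.223] pointing down, gripper open.
Joint ranges: [-3.08, 3.08], [-0.75, 2.2], [0.22, 2.44], [-1.43, 4.57], [0, 2.65], [-2.85, 2.85]. Speed limits (rad/s): [2.79, 2.79, 3.14, 3.14, 3.14, 3.14].

INTERFACE

Orientations are given as a unit quaternion [x, y, z, w].
In Python, from rig import get_obs, imaging, robot gives the robot as it stands.
- The arm moves only by the shell command python3 -m inch 'ROWS' [FORCE]. ROWS is JSON, a list of rows, each a list of 3 entries, a list of its own where there are three numbers: the finger opening in mm, from 0 to 87, then the shift along the tool's x, y, z in mm, then the turn, a rotation vector about the tool's x, y, z in degrees. In form: [[grip, [dx, dy, dz], [wx, wy, wz]], ...]. A call has 1 to 12 rows; each row shifts and turns the pose as measured when the row begins, along the tool's axes as they then stand; what a row does not reach is not made up. A row lasts 1/8 s, in which the tool goes at most 62.5 mm and 10.7 degrees, less where a joint would pass 70% of its speed; a pose out of reach is approached as far as the arm can. A call with a gripper value outside its range is refused whole. The fingers move at their own pace and stop on an object; FORCE is the grip in N (left out, the last holds). Time passes only in rows, so rows that do not move let the fingers close. It gives the time, the measured TCP pose, the force and the opening at its end, in the units of the state.
- get_obs(): the state, without advancing time (a new reading comes with each control period).
- imaging.camera(name): name is "side" or "top"; returns the picture (480x640x3 uint8, red, green, blue); there is no depth.
- imaging.camera_params(name): a dict with "camera_matrix" (3x3 intrinsics, pixels), "xyz" and "rotation" of the camera in the world. Camera axes: x right, y down, z forward; pixel columns grow to the right and rows downward; lengths in m; the calibration is good to about 2 mm. A picture is of the moment at which its call begins. camera_params takes no time and is no camera call.
- robot.hand_in(): hands the job in, once; it reports no verdict.
Trained networks look in the newest picture that a camera, given by its name, has taken for a name from the list of things; names that differ only in an ending like _2 or _b are one class to them, and where a whole thing is asked for, a point or a joint stands for the part that bears it (a point fixed in the world has none). Each returns a list of dicts, best first, with "confidence" (0 to 1); they miss things now and then, are a little off and sometimes report something else, mostly with a low value. They report only what shows in the picture. A call takes as long as a camera call. They do not tell look-alikes from the thing itself.
- imaging.cut_out(camera, target): "pixels" (480x640 bool, what is visible of it) and "box" ([centre column, centre row, width, height] in pixels, round what is visible of it).
- imaging.tip_of(camera, target): "pixel" ([column, row] in pixels: a listed point, or the origin of a listed thing).
The state is a dict: "time": time; "q": joint angles; "joint_velocities": joint speeds; "joint_torque": joint torques, N m; "position": TCP position; "tool_rot": TCP orientation; "ft_force": force on the tool from outside, world axes, zero at the start; "moment": the same for the moment, N m; "grip_width": finger opening in m.
Only numpy, scipy, OpenCV 4.12 (cv2) and the standard library are available. Lean on these libraries where they do the work, as an engineer would, in place of code of your own. Each camera call takes 0.05 s, during which the arm holds its last target. There are 200 camera calls.

## Working session

There is one attempt and no reset: what is moved stays moved. The work goes in short steps, Python scripts to look and compute and a shell command to move; the robot and the scene stay as the last step left them, time stands still between calls to the robot, and variables do not carry over. Pictures are saved under pics/ and viewed, about 8 in all and at most 12, crops included, and the job is handed in when it is done.

```bash
mkdir -p pics; ls
cat > h.py <<'E'
from rig import get_obs, imaging, robot
import numpy as np, cv2
def ray(cam,px,z):
    p=imaging.camera_params(cam);K=np.array(p["camera_matrix"]);R=np.array(p["rotation"]);
    if R.size==4:
        from scipy.spatial.transform import Rotation as T;R=T.from_quat(R).as_matrix()
    o=np.array(p["xyz"]);d=R@np.linalg.solve(K,[px[0],px[1],1]);return o+d*(z-o[2])/d[2]
def save(im,n): cv2.imwrite(f"pics/{n}.png",im[:,:,::-1])
E
python3 - <<'E'
from h import *
for c in ["top","side"]:
    im=imaging.camera(c); save(im,c+"0")
    p=imaging.camera_params(c); print(c,np.round(p["xyz"],3).tolist(),np.round(p["rotation"],3).tolist(),np.round(p["camera_matrix"],1).tolist())
    for t,z in [("pine_mid",.03),("walnut_mid",.03),("jig",.0),("glue_mid",.07)]:
        for d in imaging.tip_of(c,t): print(t,np.round(d["pixel"],1),round(d["confidence"],2),ray(c,d["pixel"],z if t in("jig","glue_mid") else .015).round(3))
        for d in imaging.cut_out(c,t): 
            r=cv2.minAreaRect(np.argwhere(d["pixels"])[:,::-1].astype(np.float32))
            print("  cut",np.round(d["box"]),round(d["confidence"],2), [ray(c,b,z).round(3).tolist() for b in cv2.boxPoints(r)] if c=="top" else "")
E
```

```text
pics
top [0.337, -0.025, 1.266] [0.705, -0.702, 0.067, -0.071] [[564.8, 0.0, 323.7], [0.0, 564.8, 240.4], [0.0, 0.0, 1.0]]
pine_mid [372.3 261.7] 0.87 [ 0.535 -0.126  0.015]
pine_mid [450.  374.7] 0.87 [ 0.29  -0.291  0.015]
  cut [450. 373. 100.  59.] 0.82 [[0.268, -0.175, 0.03], [0.37, -0.373, 0.03], [0.331, -0.393, 0.03], [0.23, -0.195, 0.03]]
  cut [372. 262.  44.  98.] 0.61 [[0.638, -0.074, 0.03], [0.65, -0.116, 0.03], [0.434, -0.169, 0.03], [0.423, -0.128, 0.03]]
walnut_mid [449.5 253.8] 0.78 [ 0.554 -0.3    0.015]
  cut [448. 254.  44.  97.] 0.72 [[0.66, -0.254, 0.03], [0.672, -0.305, 0.03], [0.451, -0.344, 0.03], [0.44, -0.296, 0.03]]
jig [350.  139.9] 0.74 [ 0.829 -0.078  0.   ]
  cut [220. 274. 138.  94.] 0.88 [[0.56, 0.382, 0.0], [0.624, 0.101, 0.0], [0.465, 0.063, 0.0], [0.403, 0.338, 0.0]]
glue_mid [351.6 141.5] 0.65 [ 0.798 -0.079  0.07 ]
  cut [351. 143.  27.  38.] 0.59 [[0.837, -0.051, 0.07], [0.837, -0.105, 0.07], [0.75, -0.104, 0.07], [0.75, -0.051, 0.07]]
side [0.276, 0.608, 0.669] [-0.174, 0.887, -0.418, 0.089] [[439.1, 0.0, 325.7], [0.0, 439.1, 244.0], [0.0, 0.0, 1.0]]
pine_mid [461.5 234.5] 0.65 [ 0.3   -0.277  0.015]
pine_mid [345.6 252.1] 0.6 [ 0.535 -0.114  0.015]
  cut [346. 250.  97.  24.] 0.85 
  cut [464. 236.  46.  71.] 0.63 
walnut_mid [363.4 203. ] 0.74 [ 0.561 -0.318  0.015]
walnut_mid [236.1 214.9] 0.65 [ 0.847 -0.148  0.015]
  cut [363. 204.  82.  25.] 0.84 
jig [288.9 375.8] 0.75 [0.516 0.221 0.   ]
jig [231.2 217.7] 0.52 [ 0.865 -0.15   0.   ]
  cut [281. 388. 128. 152.] 0.97 
glue_mid [233.6 217.3] 0.74 [ 0.799 -0.074  0.07 ]
  cut [235. 216.  25.  56.] 0.87
```

View pics/top0.png

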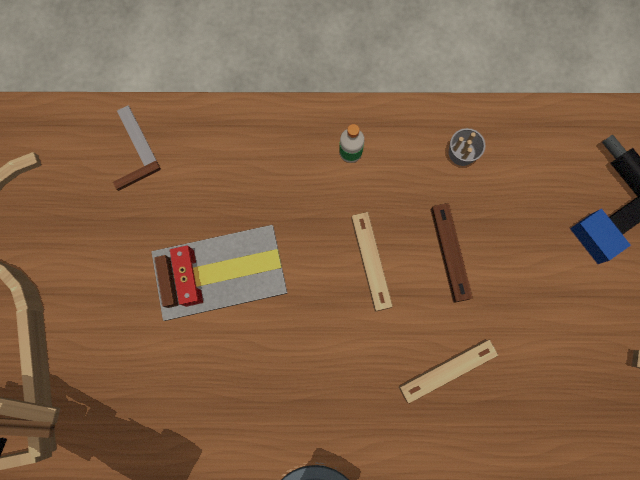

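View pics/side0.png

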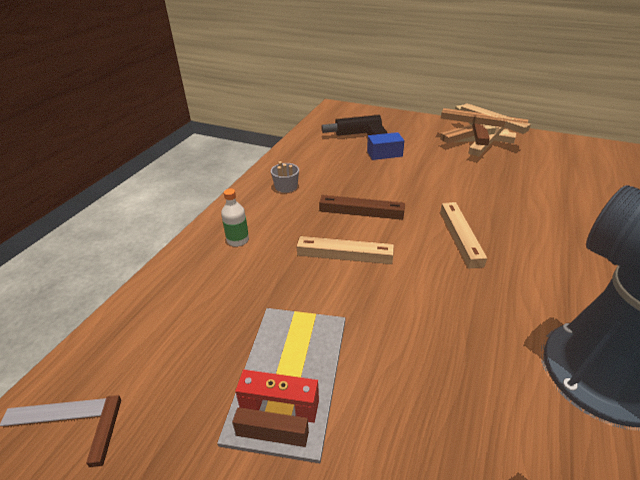

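Run:
```python
from h import *
im=cv2.imread("pics/top0.png"); cv2.imwrite("pics/crop0.png",cv2.resize(im[190:340,130:410],None,fx=2.8,fy=2.8,interpolation=cv2.INTER_CUBIC))
```

```text
(no output)
```

View pics/crop0.png

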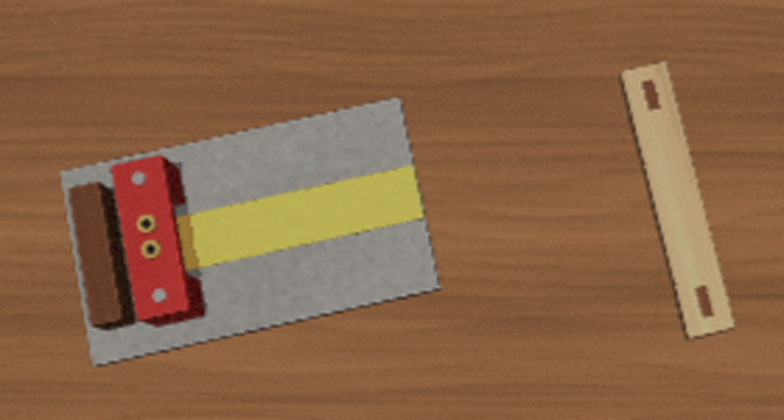

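The top picture shows two pale pine rails, at (372,262) and (450,374), with the dark walnut rail at (452,253), the jig at (220,273) and the glue bottle at (351,143).

- **Look-alikes for the pine rail:** (372,262) at y≈-0.13 and (450,374) at y≈-0.29. The offcut pile in the side view is at (485,125), and the chair parts are at the left edge of the top view.
- **Choice:** (372,262) is the farthest left, and the crop confirms it is a pale bar with two mortise marks.
- **Jig direction:** the stop is on the left (+y), so the lane is entered from the right.

```bash
cat >> h.py <<'E'
from scipy.spatial.transform import Rotation as T
def seg(cam,mask,z):
    r=cv2.minAreaRect(np.argwhere(mask)[:,::-1].astype(np.float32)); return np.array([ray(cam,b,z)[:2] for b in cv2.boxPoints(r)])
def axis(P):
    e=[(P[(i+1)%4]-P[i]) for i in range(2)]; L=[np.linalg.norm(v) for v in e]; v=e[int(np.argmax(L))]
    return P.mean(0).round(4),np.round(sorted(L),4),np.degrees(np.arctan2(v[1],v[0]))%180
E
python3 - <<'E'
from h import *
im=cv2.imread("pics/top0.png"); c=lambda pts,z:np.array([ray("top",(x/2.8+130-.3,y/2.8+190-.3),z)[:2] for x,y in pts])
J=c([(61,172),(400,98),(439,290),(95,366)],.012); print("jig",axis(J))
hsv=cv2.cvtColor(im,cv2.COLOR_BGR2HSV)
y=cv2.inRange(hsv,(22,150,120),(35,255,255));y[:200]=0;y[:,:195]=0;y[:,290:]=0; print("lane",axis(seg("top",y,.012)))
w=np.zeros_like(y); w[205:315,345:400]=1
p=(cv2.inRange(hsv,(10,40,140),(30,140,255))*w); print("pine",p.sum()//255,axis(seg("top",p,.03)))
print("pine crop",axis(c([(621,72),(666,62),(734,326),(688,339)],.03)))
o=get_obs(); R=T.from_quat(o["tool_rot"]).as_matrix(); print(o["time"],o["position"],R.round(3).tolist(),o["q"],o["grip_width"])
E
```

```text
jig (array([0.5112, 0.2174]), array([0.1598, 0.279 ]), np.float64(102.86968586551876))
lane (array([0.5221, 0.2644]), array([0., 0.]), np.float64(0.0))
pine 2290 (array([ 0.532 , -0.1245]), array([0.1215, 0.2282]), np.float64(178.79824414380704))
pine crop (array([ 0.5361, -0.1232]), array([0.0372, 0.2173]), np.float64(13.49989994261523))
0.9 [0.18693234 0.59638703 0.22259995] [[0.0, 0.299, 0.954], [0.0, 0.954, -0.299], [-1.0, 0.0, 0.0]] [ 1.08851542e+00  5.27435976e-01  1.43266186e+00 -2.03286208e-05
  1.18141197e+00 -1.78493312e-01] 0.08698124880491695
```

```bash
python3 -m inch '[[87,[0,-40,40],[0,0,0]],[87,[0,-40,40],[0,0,0]],[87,[0,-40,40],[0,0,0]],[87,[0,-40,40],[0,0,0]],[87,[0,-40,40],[0,0,0]],[87,[0,-40,40],[0,0,0]],[87,[0,-40,40],[0,0,0]],[87,[0,-40,40],[0,0,0]],[87,[0,-40,40],[0,0,0]],[87,[0,-40,40],[0,0,0]],[87,[0,-40,40],[0,0,0]],[87,[0,-40,40],[0,0,0]]]' 30
cat >> h.py <<'E'
def go(tx,ty,tz,psi):
    o=get_obs(); R=T.from_quat(o["tool_rot"]).as_matrix(); y=np.degrees(np.arctan2(R[1,1],R[0,1]))
    print("t",round(o["time"],2),"pos",o["position"].round(4),"psi",y.round(1),"tilt",R[:,0].round(3),"F",np.round(o["ft_force"],1),"w",round(o["grip_width"],4),"q",np.round(o["q"],2))
    t=(R.T@(np.array([tx,ty,tz])-o["position"])*1000).round(1); print("delta tool mm",t,"wx",round((y-psi+180)%360-180,1))
E
python3 -c "from h import *;go(.5555,-.119,.1,103.5)"
```

```text
time: 2.4
position: [0.515, -0.0172, 0.2247]
tool_rot: [0.107, 0.695, -0.101, 0.704]
ft_force: [1.0, 0.5, -0.4]
grip_width: 0.087
t 2.4 pos [ 0.515  -0.0172  0.2247] psi 73.1 tilt [ 0.014  0.007 -1.   ] F [ 1.   0.5 -0.4] w 0.087 q [-0.26  0.37  1.71  0.01  1.05 -1.54]
delta tool mm [124.6 -86.9  67. ] wx -30.4
```

```bash
python3 -m inch '[[87,[20,0,0],[-10,0,0]],[87,[20,0,0],[-10,0,0]],[87,[20,0,0],[-10,0,0]],[87,[0,0,0],[0,0,0]]]'
python3 -c "from h import *;go(.5555,-.119,.1,103.5)"
```

```text
time: 2.9
position: [0.5207, -0.0233, 0.1644]
tool_rot: [-0.082, 0.695, 0.083, 0.71]
ft_force: [-0.1, 0.3, 0.1]
grip_width: 0.0873
t 2.9 pos [ 0.5207 -0.0233  0.1644] psi 103.4 tilt [ 0.02   0.005 -1.   ] F [-0.1  0.3  0.1] w 0.0873 q [-0.27  0.46  1.77  0.01  0.89 -2.08]
delta tool mm [  64.6 -101.2   10.3] wx -0.1
```

```bash
cat >> h.py <<'E'
    p=np.radians(psi); D=np.array([[0,0,-1],[np.cos(p),np.sin(p),0],[np.sin(p),-np.cos(p),0]]).T
    print("rotvec deg",np.degrees(T.from_matrix(R.T@D).as_rotvec()).round(1))
E
python3 -m inch '[[87,[20,-50,5],[0,1.2,0]],[87,[20,-50,5],[0,0,0]],[87,[0,0,0],[0,0,0]]]'
python3 - <<'E'
from h import *
go(.5555,-.119,.003,103.5)
im=imaging.camera("top"); save(im,"top1")
for c in ["side"]:
    im=imaging.camera(c); save(im[150:330,240:480].repeat(3,0).repeat(3,1),"side1")
E
```

```text
time: 3.28
position: [0.5574, -0.1203, 0.1267]
tool_rot: [-0.081, 0.701, 0.079, 0.704]
ft_force: [-0.8, 0.2, -0.2]
grip_width: 0.0873
t 3.27 pos [ 0.5574 -0.1203  0.1267] psi 103.0 tilt [ 0.006 -0.002 -1.   ] F [-0.8  0.2 -0.2] w 0.0873 q [-0.41  0.58  1.66  0.    0.89 -2.21]
delta tool mm [123.7   2.1  -2.2] wx -0.5
rotvec deg [-0.5  0.3  0.2]
```

View pics/side1.png

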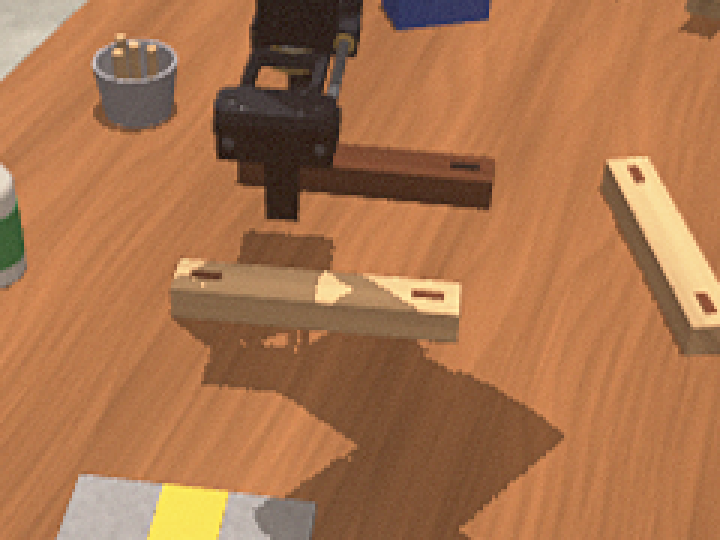

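The side crop shows the open gripper above the chosen rail (crop 315,300), aligned with it and clear of the walnut rail. I'll descend.

```bash
python3 -m inch '[[87,[35,1,-1],[-0.5,0,0]],[87,[35,1,-1],[0,0,0]],[87,[30,0,0],[0,0,0]],[87,[14,0,0],[0,0,0]],[87,[0,0,0],[0,0,0]]]'
python3 -c "from h import *;go(.5555,-.119,.004,103.5)"
```

```text
time: 4.0
position: [0.5561, -0.1109, 0.0172]
tool_rot: [-0.086, 0.698, 0.083, 0.706]
ft_force: [0.6, -0.1, -0.0]
grip_width: 0.0871
t 4.0 pos [ 0.5561 -0.1109  0.0172] psi 103.7 tilt [ 0.012 -0.003 -1.   ] F [ 0.6 -0.1 -0. ] w 0.0871 q [-0.39  0.76  1.73  0.    0.65 -2.21]
delta tool mm [13.3 -7.7 -2.7] wx 0.2
rotvec deg [0.2 0.6 0.3]
```

```bash
python3 -m inch '[[87,[7,-7,-1],[0,0.6,0]],[87,[5,0,0],[0,0,0]],[87,[0,0,0],[0,0,0]]]'
python3 -c "from h import *;go(.5555,-.119,.004,103.5)"
python3 -m inch '[[30,[0,0,0],[0,0,0]],[30,[0,0,0],[0,0,0]],[30,[0,0,0],[0,0,0]],[30,[0,0,0],[0,0,0]],[30,[0,0,0],[0,0,0]]]' 40
python3 -c "from h import *;go(.5555,-.119,.004,103.5)"
```

```text
time: 4.38
position: [0.559, -0.1188, 0.0075]
tool_rot: [-0.088, 0.7, 0.082, 0.704]
ft_force: [-0.5, 0.0, 0.2]
grip_width: 0.0872
t 4.38 pos [ 0.559  -0.1188  0.0075] psi 103.7 tilt [ 0.006 -0.008 -1.   ] F [-0.5  0.   0.2] w 0.0872 q [-0.4   0.78  1.72 -0.01  0.64 -2.21]
delta tool mm [ 3.4  0.7 -3.5] wx 0.2
rotvec deg [0.2 0.2 0.5]
time: 5.0
position: [0.5594, -0.1191, 0.0082]
tool_rot: [-0.088, 0.7, 0.081, 0.704]
ft_force: [-0.9, -0.8, 0.1]
grip_width: 0.0449
t 5.0 pos [ 0.5594 -0.1191  0.0082] psi 103.7 tilt [ 0.007 -0.008 -1.   ] F [-0.9 -0.8  0.1] w 0.0449 q [-0.4   0.77  1.71 -0.01  0.64 -2.21]
delta tool mm [ 4.2  1.1 -3.8] wx 0.2
rotvec deg [0.2 0.3 0.5]
```

Still closing (44.9 mm). I'll give it more time, then lift.

```bash
python3 -m inch '[[30,[0,0,0],[0,0,0]],[30,[0,0,0],[0,0,0]],[30,[0,0,0],[0,0,0]],[30,[-15,0,0],[0,0,0]],[30,[-30,0,0],[0,0,0]],[30,[-30,0,0],[0,0,0]],[30,[0,0,0],[0,0,0]]]' 40
python3 - <<'E'
from h import *
go(.511,-.04,.10,12.9)
save(imaging.camera("top")[180:360,100:420].repeat(2,0).repeat(2,1),"top2")
save(imaging.camera("side")[130:330,240:480].repeat(3,0).repeat(3,1),"side2")
E
```

```text
time: 5.88
position: [0.5585, -0.1183, 0.0866]
tool_rot: [-0.088, 0.7, 0.081, 0.704]
ft_force: [0.6, 0.3, -1.3]
grip_width: 0.0378
t 5.88 pos [ 0.5585 -0.1183  0.0866] psi 103.7 tilt [ 0.007 -0.008 -1.   ] F [ 0.6  0.3 -1.3] w 0.0378 q [-0.4   0.64  1.69 -0.01  0.8  -2.21]
delta tool mm [-14.3  87.2 -27.5] wx 90.8
rotvec deg [90.8  0.6  0.2]
```

View pics/side2.png

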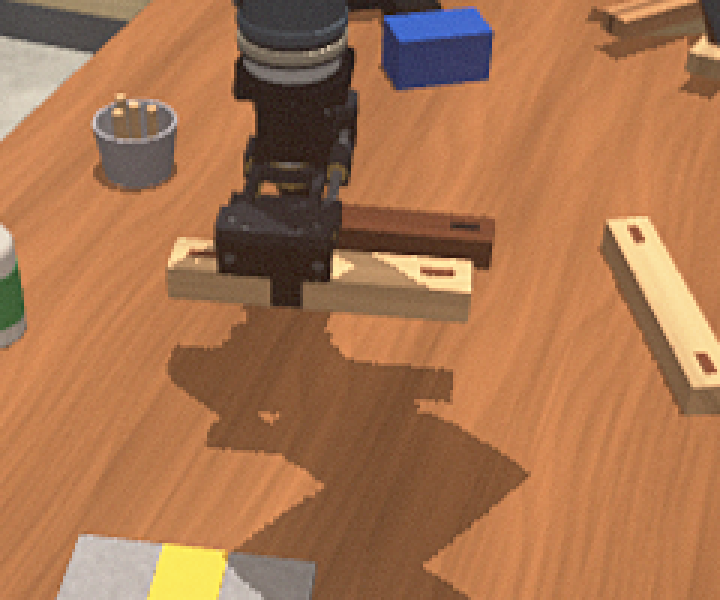

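The side crop shows the rail lifted level in the jaws at crop (320,280). The opening is 37.8 mm and the walnut rail is undisturbed. Next is the turn onto the lane direction.

```bash
python3 -m inch '[[30,[0,0,0],[10,0,0]],[30,[0,0,0],[10,0,0]],[30,[0,0,0],[10,0,0]],[30,[0,0,0],[10,0,0]],[30,[0,0,0],[10,0,0]],[30,[0,0,0],[10,0,0]],[30,[0,0,0],[10,0,0]],[30,[0,0,0],[10,0,0]],[30,[0,0,0],[10,0,0]],[30,[0,0,0],[0,0,0]]]' 40
python3 -c "from h import *;go(.5469,.0614,.06,13.0)"
```

```text
time: 7.22
position: [0.5456, -0.1136, 0.0693]
tool_rot: [0.446, 0.553, -0.455, 0.536]
ft_force: [0.4, 0.8, -1.9]
grip_width: 0.0376
t 7.22 pos [ 0.5456 -0.1136  0.0693] psi 10.8 tilt [-0.027  0.006 -1.   ] F [ 0.4  0.8 -1.9] w 0.0376 q [-0.4   0.67  1.7  -0.01  0.8  -0.59]
delta tool mm [  10.3   34.3 -171.6] wx -2.2
rotvec deg [-2.2 -0.7  1.4]
```

```bash
python3 -m inch '[[30,[0,0,0],[-2.2,-0.7,1.4]],[30,[0,9,-43],[0,0,0]],[30,[0,9,-43],[0,0,0]],[30,[0,9,-43],[0,0,0]],[30,[0,9,-42],[0,0,0]],[30,[0,0,0],[0,0,0]]]' 40
python3 -c "from h import *;go(.5469,.0614,.026,13.0)"
```

```text
time: 7.98
position: [0.5383, 0.0648, 0.0642]
tool_rot: [0.433, 0.559, -0.437, 0.555]
ft_force: [0.4, -0.2, -1.7]
grip_width: 0.0377
t 7.97 pos [0.5383 0.0648 0.0642] psi 14.1 tilt [-0.007 -0.    -1.   ] F [ 0.4 -0.2 -1.7] w 0.0377 q [-0.09  0.66  1.76 -0.    0.73 -0.33]
delta tool mm [38.1  7.8  5.4] wx 1.1
rotvec deg [ 1.1 -0.1  0.4]
```

```bash
python3 -m inch '[[30,[15,8,5],[1,0,0.4]],[30,[14,0,0],[0,0,0]],[30,[6,0,0],[0,0,0]],[30,[0,0,0],[0,0,0]]]' 40
python3 - <<'E'
from h import *
go(.5469,.0614,.026,13.0)
im=imaging.camera("top"); save(im[190:340,130:410].repeat(2,0).repeat(2,1),"top3")
hsv=cv2.cvtColor(im,cv2.COLOR_RGB2HSV)
im=imaging.camera("side"); save(im[200:470,180:400].repeat(2,0).repeat(2,1),"side3")
a=cv2.imread("pics/top3.png");b=cv2.imread("pics/side3.png");H=np.zeros((540,1000,3),np.uint8);H[:300,:560]=a;H[:,560:]=b
cv2.imwrite("pics/both3.png",cv2.resize(H,(800,432),interpolation=cv2.INTER_AREA))
E
```

```text
time: 8.48
position: [0.5475, 0.0586, 0.0247]
tool_rot: [0.44, 0.554, -0.441, 0.552]
ft_force: [-0.3, -1.1, -1.1]
grip_width: 0.0375
t 8.47 pos [0.5475 0.0586 0.0247] psi 13.0 tilt [-0.003  0.001 -1.   ] F [-0.3 -1.1 -1.1] w 0.0375 q [-0.1   0.73  1.76  0.    0.65 -0.32]
delta tool mm [-1.3  0.1 -2.9] wx -0.0
rotvec deg [-0.  -0.1  0.1]
```

View pics/both3.png

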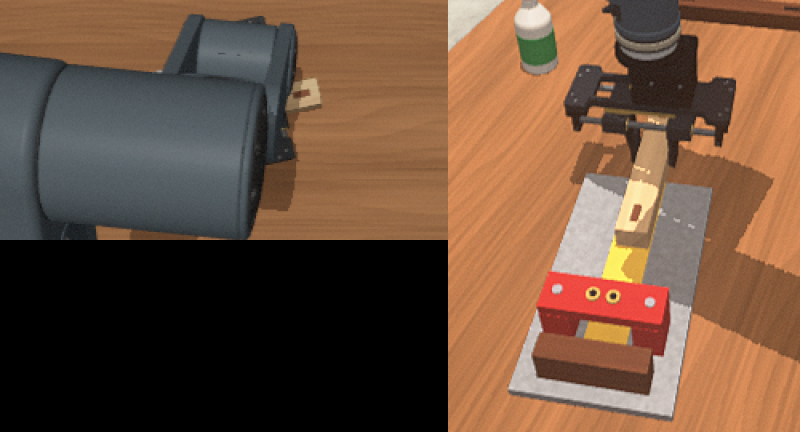

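The crops show the rail held over the front of the lane, front end at about (632,240), centred on the yellow lane and pointing at the opening. I'll slide it in.

```bash
python3 -m inch '[[30,[0,0,-25],[0,0,0]],[30,[0,0,-25],[0,0,0]],[30,[0,0,0],[0,0,0]]]' 40
python3 -c "from h import *;go(.5188,.1843,.024,13.0)"
```

```text
time: 8.95
position: [0.5377, 0.1075, 0.0268]
tool_rot: [0.441, 0.553, -0.44, 0.553]
ft_force: [0.1, 0.2, -2.1]
grip_width: 0.0377
t 8.95 pos [0.5377 0.1075 0.0268] psi 12.9 tilt [ 0.002  0.001 -1.   ] F [ 0.1  0.2 -2.1] w 0.0377 q [-0.01  0.73  1.77  0.    0.65 -0.23]
delta tool mm [  2.8  -1.3 -79.1] wx -0.1
rotvec deg [-0.1 -0.  -0.1]
```

```bash
python3 -m inch '[[30,[2,-1,-20],[0,0,0]],[30,[0,0,-20],[0,0,0]],[30,[0,0,-18],[0,0,0]],[30,[0,0,0],[0,0,0]]]' 40
python3 -c "from h import *;go(.5188,.1843,.021,13.0)"
```

```text
time: 9.45
position: [0.5257, 0.1643, 0.0261]
tool_rot: [0.442, 0.551, -0.439, 0.555]
ft_force: [-0.7, -0.5, -1.0]
grip_width: 0.0376
t 9.45 pos [0.5257 0.1643 0.0261] psi 12.9 tilt [ 0.006 -0.    -1.   ] F [-0.7 -0.5 -1. ] w 0.0376 q [ 0.1   0.73  1.76 -0.    0.64 -0.12]
delta tool mm [  5.1  -2.4 -21. ] wx -0.1
rotvec deg [-0.1  0.1 -0.4]
```

```bash
python3 -m inch '[[30,[3,-2,-8],[0,0,-0.4]],[30,[2,0,-6],[0,0,0]],[30,[0,0,-3],[0,0,0]],[30,[0,0,0],[0,0,0]]]' 40
python3 - <<'E'
from h import *
go(.5188,.1843,.020,13.0)
im=imaging.camera("side"); save(im[280:470,200:380].repeat(3,0).repeat(3,1),"side4")
E
```

```text
time: 9.95
position: [0.5202, 0.1807, 0.0206]
tool_rot: [0.44, 0.552, -0.442, 0.553]
ft_force: [-1.0, 0.5, -1.4]
grip_width: 0.0377
t 9.95 pos [0.5202 0.1807 0.0206] psi 12.8 tilt [-0.001 -0.002 -1.   ] F [-1.   0.5 -1.4] w 0.0377 q [ 0.13  0.74  1.76 -0.    0.64 -0.09]
delta tool mm [ 0.6 -0.5 -3.9] wx -0.2
rotvec deg [-0.2  0.1  0.1]
```

View pics/side4.png

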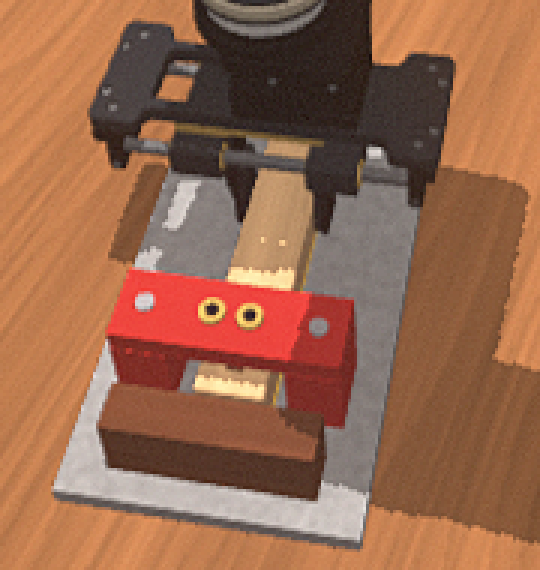

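The side crop shows the rail through the bridge opening, with its tip at crop (232,385) just short of the stop. I'll creep forward until it touches.

```bash
python3 -m inch '[[30,[0,0,-3],[0,0,0]],[30,[0,0,-3],[0,0,0]],[30,[0,0,0],[0,0,0]]]' 40
python3 -c "from h import *;go(.5188,.1843,.020,13.0)"
python3 -m inch '[[30,[0,0,-3],[0,0,0]],[30,[0,0,-3],[0,0,0]]]' 40
```

```text
time: 10.38
position: [0.5191, 0.1864, 0.0207]
tool_rot: [0.441, 0.552, -0.442, 0.553]
ft_force: [0.1, -0.9, -1.0]
grip_width: 0.0377
t 10.38 pos [0.5191 0.1864 0.0207] psi 12.8 tilt [-0.    -0.002 -1.   ] F [ 0.1 -0.9 -1. ] w 0.0377 q [ 0.14  0.74  1.76 -0.    0.64 -0.08]
delta tool mm [ 0.7 -0.7  2. ] wx -0.2
rotvec deg [-0.2  0.1  0. ]
time: 10.62
position: [0.5193, 0.1894, 0.0211]
tool_rot: [0.438, 0.551, -0.441, 0.556]
ft_force: [4.1, -19.8, 0.9]
grip_width: 0.0377
```

Contact with the stop reads about 20 N. I'll ease off, lower, release and retreat upward.

```bash
python3 -m inch '[[30,[0.5,0,2],[0,0,0]],[30,[0,0,0],[0,0,0]],[65,[0,0,0],[0,0,0]],[75,[0,0,0],[0,0,0]],[75,[0,0,0],[0,0,0]],[75,[0,0,0],[0,0,0]],[75,[0,0,0],[0,0,0]]]' 40
python3 -m inch '[[75,[-10,0,0],[0,0,0]],[75,[-30,0,0],[0,0,0]],[75,[-40,0,0],[0,0,0]],[75,[-40,0,0],[0,0,0]],[75,[-30,0,20],[0,0,0]],[75,[0,0,40],[0,0,0]],[75,[0,0,40],[0,0,0]],[75,[0,0,40],[0,0,0]],[75,[0,0,40],[0,0,0]],[75,[0,0,0],[0,0,0]]]'
python3 - <<'E'
from h import *
go(.5,.1,.15,13)
a=imaging.camera("top")
for t,z in [("pine_mid",.042),("walnut_mid",.03),("glue_mid",.07)]:
    for d in imaging.tip_of("top",t): print("top",t,np.round(d["pixel"],1),round(d["confidence"],2),ray("top",d["pixel"],z if t=="glue_mid" else z-.015).round(3))
b=imaging.camera("side")
for t,z in [("pine_mid",.042),("walnut_mid",.03),("glue_mid",.07)]:
    for d in imaging.tip_of("side",t): print("side",t,np.round(d["pixel"],1),round(d["confidence"],2),ray("side",d["pixel"],z if t=="glue_mid" else z-.015).round(3))
A=cv2.resize(a[200:340,130:330],(420,294),interpolation=2);B=cv2.resize(b[270:470,190:380],(380,400),interpolation=2)
H=np.zeros((400,800,3),np.uint8);H[:294,:420]=A;H[:,420:]=B;save(H,"fin")
E
```

```text
time: 11.5
position: [0.5201, 0.1882, 0.0211]
tool_rot: [0.439, 0.551, -0.441, 0.556]
ft_force: [-0.8, -0.0, -0.6]
grip_width: 0.0733
time: 12.75
position: [0.5624, 0.0094, 0.1847]
tool_rot: [0.44, 0.549, -0.439, 0.559]
ft_force: [-1.5, 0.9, -0.1]
grip_width: 0.0753
t 12.75 pos [0.5624 0.0094 0.1847] psi 13.2 tilt [ 0.012 -0.008 -1.   ] F [-1.5  0.9 -0.1] w 0.0753 q [-0.18  0.49  1.64 -0.01  1.   -0.41]
delta tool mm [  33.3  -40.5 -102.8] wx 0.2
rotvec deg [ 0.2  0.6 -0.6]
top pine_mid [225.4 273. ] 0.67 [0.507 0.2   0.027]
top pine_mid [449.7 373. ] 0.66 [ 0.294 -0.288  0.027]
top walnut_mid [447.1 253.5] 0.61 [ 0.555 -0.294  0.015]
top glue_mid [346.4 139.3] 0.9 [ 0.803 -0.067  0.07 ]
top glue_mid [219.1 273.3] 0.35 [0.5   0.205 0.07 ]
side pine_mid [462.3 234.6] 0.69 [ 0.298 -0.261  0.027]
side pine_mid [290.8 361.8] 0.59 [0.516 0.21  0.027]
side walnut_mid [362.9 204.4] 0.72 [ 0.56  -0.312  0.015]
side glue_mid [233.  216.3] 0.84 [ 0.803 -0.077  0.07 ]
```

View pics/fin.png

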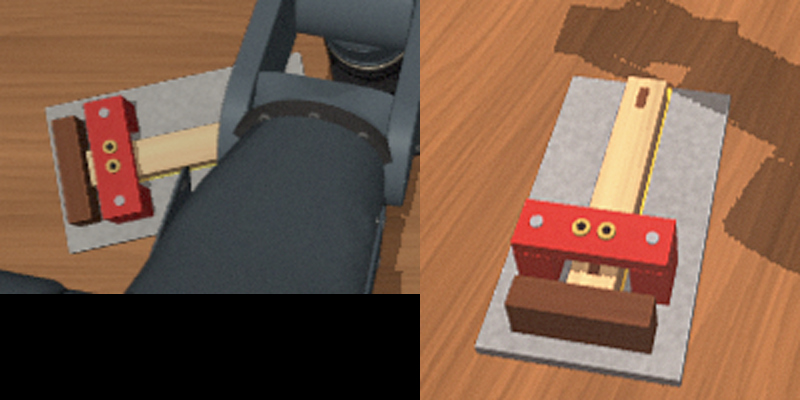

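Run:
```python
from h import *
G=np.array([.5112,.2174]);a=np.radians(102.9);u=np.array([np.cos(a),np.sin(a)]);x=np.array([u[1],-u[0]])
for c,p in [("side",(190+229/2,270+82/2)),("top",(130+89/2.1,200+167/2.1))]:
    r=ray(c,p,.042)[:2]-G; print(c,"end: jig x,y mm",(r@x*1000).round(1),(r@u*1000).round(1))
```

```text
side end: jig x,y mm -0.3 -114.0
top end: jig x,y mm 0.4 97.1
```

```bash
python3 -c "from rig import robot,get_obs;print(robot.hand_in(),get_obs()['time'])"
```

```text
the job is handed in; nothing more can be done
the job is handed in; nothing more can be done
```

I put the left-most pine rail in the jig: it went along the yellow lane and under the red bridge until it met the stop with about 20 N. I then backed off about 1 mm, released it and lifted the arm clear. The job was handed in at about 13 s of the 37 s allowed.

**Pine rail:** the last pictures show it lying along the lane under the bridge. Measured in the jig frame, its ends are at about y -114 and +97 mm, within 1 mm of the lane's middle.

**Bystanders:** the walnut rail reads within about 7 mm of its start, which is close to the networks' scatter. The glue bottle reads within about 13 mm in the top view and 5 mm in the side view. I saw no contact with either.

**Checks that disagreed:**
- Those two end readings span 211 mm, but the rail is 220 mm long, so they carry an error of several millimetres.
- The networks put the rail's centre at about y -16 mm (top view) and -8 mm (side view). The gripper position at release gives about -6.5 mm. All are within the allowed -22 to -4 mm, and the contact force suggests the end is against the stop.
- The arm partly hid the rail in the last top view, so its angle was judged from the side view and the tool's heading at release, which was within about 1 degree of the lane.

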